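# Pull the spent filter from the air sampler and present it

### The job

One of the two channels of the bench air sampler has tripped: the button on its side stands up out of the deck, while the other is sunk. Lift the hood of the tripped channel well open, draw out the filter plate hidden beneath it, and finish while still holding the plate upright and still over the middle of the small square tray, its foot about 10 cm above the desk. Leave the lifted hood standing open and the other channel shut, and do not disturb the loose things around.

Things in the scene. Friction and masses are not known exactly. Their poses are not given: they have to be found in the camera images.
- sampler: Fixed off-white bench air sampler, a block 112 mm (x) by 304 mm (y) by 75 mm high; its top is the deck. Origin at the centre of its underside, on the desk; -x is its front (louvres, hood handles), +y its left. Two filter slots, two hoods hinged along the back and two buttons at the front corners of the deck.
- button_raised: The button that stands up: grey fixed plastic cylinder 22 mm in diameter, 34 mm tall, origin at the centre of its foot on the deck. It stands on the outer side of the tripped channel, 34 mm to the front of that slot's centre and 68 mm outward.
- button_sunk: The other button, the same but only 5 mm tall, beside the channel that is in order. Origin at the centre of its foot.
- bay_left (a point): Centre of the left filter slot's mouth at deck height, 68 mm to the +y side of the sampler's centre; axes as the sampler's. The filter slot is 60 mm deep, 13.5 mm along x and 64 mm along y.
- hood_left (a joint): Hinge of the left hood, rad: 0 shut, grows as its front is lifted, stop at 1.8. A stiff hinge (about 0.14 N m): the hood stays where it is left. The hood is a grey shell open below, 100 mm long (from the hinge to its front), 92 mm wide, 36 mm high, 3 mm walls; at 1.6 rad it stands wholly behind its hinge.
- hood_left_hinge (a point): Middle of the left hood's hinge line, which runs along the sampler's y, 1 mm above the deck and 50 mm behind the slot's centre; axes as the sampler's.
- hood_left_grip (a point): Where to hold the left hood's handle: a straight tongue 12 mm wide (along the hinge's y), 16 mm high and 45 mm long that sticks out of the hood's front at the level of its top half. The point lies on its centre line, 26 mm out from the hood's front; with the hood shut it is 126 mm in front of and 24 mm above the hinge line, and nothing lies beneath it but the desk. Axes turn with the hood. Pinched across its width it can pivot between the fingers as the hood swings.
- filter_left_mid (a point): Filter plate standing in the left slot, 60 g, 90 mm tall in all: a pleated off-white panel 60 mm wide (its y), 10 mm thick (its x), 60 mm tall, and on top of it a pull tab 24 mm wide (y), 10 mm thick (x), 30 mm tall, which alone stands above the deck, hidden by the shut hood. Point half-way up, 45 mm above the foot; the tab reaches from 15 to 45 mm above this point. Its z points up the plate.
- bay_right (a point): Centre of the right filter slot's mouth at deck height, 68 mm to the -y side of the sampler's centre; axes as the sampler's. The filter slot is 60 mm deep, 13.5 mm along x and 64 mm along y.
- hood_right (a joint): Hinge of the right hood, rad: 0 shut, grows as its front is lifted, stop at 1.8. A stiff hinge (about 0.14 N m): the hood stays where it is left. The hood is a grey shell open below, 100 mm long (from the hinge to its front), 92 mm wide, 36 mm high, 3 mm walls; at 1.6 rad it stands wholly behind its hinge.
- hood_right_hinge (a point): Middle of the right hood's hinge line, which runs along the sampler's y, 1 mm above the deck and 50 mm behind the slot's centre; axes as the sampler's.
- hood_right_grip (a point): Where to hold the right hood's handle: a straight tongue 12 mm wide (along the hinge's y), 16 mm high and 45 mm long that sticks out of the hood's front at the level of its top half. The point lies on its centre line, 26 mm out from the hood's front; with the hood shut it is 126 mm in front of and 24 mm above the hinge line, and nothing lies beneath it but the desk. Axes turn with the hood. Pinched across its width it can pivot between the fingers as the hood swings.
- filter_right_mid (a point): Filter plate standing in the right slot, 60 g, 90 mm tall in all: a pleated off-white panel 60 mm wide (its y), 10 mm thick (its x), 60 mm tall, and on top of it a pull tab 24 mm wide (y), 10 mm thick (x), 30 mm tall, which alone stands above the deck, hidden by the shut hood. Point half-way up, 45 mm above the foot; the tab reaches from 15 to 45 mm above this point. Its z points up the plate.
- tray: Small fixed off-white open square tray, 110 mm square, 20 mm high, 4 mm walls, to the left or to the right of the sampler. Origin at the centre of its underside.
- tape_roll: Loose roll of tape lying flat, 95 mm across, 24 mm high, on the side of the sampler opposite the tray; a bystander. Origin at the centre of its underside.
- cup: Loose small white sample cup, 45 mm across, 38 mm tall, a bystander at the front. Origin at the centre of its underside.
- label_roll: Loose white roll of labels, 61 mm across, 40 mm tall, a bystander at the right. Origin at the centre of its underside.
- filter_left: The same left filter plate, from the centre of its foot: origin at the centre of its underside, axes as above.
- filter_right: The same right filter plate, from the centre of its foot: origin at the centre of its underside, axes as above.
Things that resemble listed ones, but are neither listed nor needed, are in the scene too. What is shaped like the tray but pink is not meant.

How it is judged:
By the outcome, as a careful person would: the job done as asked, in the order asked, and still so for the second after the job is handed in, while the arm keeps its last pose, push and grip.
It also fails if it takes over 58 s, if anything falls off the work surface, if the arm or the gripper's body presses on something with over 40 N, if the wrist force passes 120 N, or if a joint passes its speed limit or range.

### The arm

A 6-joint arm with a two-finger parallel gripper is mounted at the origin on the work surface; the furniture and walls round the work are solid. World frame = base frame: x ahead of the robot, y to its left, z up, the work surface at z = 0. Lengths are in m, angles in degrees, forces in N, time in s.
With the tool pointing down it reaches from about 0.325 to 1 m from the base axis. Payload 5.1 kg.
Tool frame: the origin (TCP) lies at the very end of the fingers, on their centre line; the grasp point (between the pads) lies 19 mm behind it; y points along the fingers, x is the direction in which the jaws open and shut, and the axes are right-handed (so a half turn about y gives the same grasp; the last joint's range is limited). The gripper opens to 85 mm and grips with 20 to 120 N. Pads are 22 mm wide; open, the fingers measure 114 mm over their backs; the gripper's body (76 mm by 85 mm) begins 54 mm behind the grasp point. The pads swing forward as they close: fully open they stand 13 mm farther back than shut.
Start: joints at [61.215, 7.093, 94.555, -0, 78.352, -4.733], TCP at [0.265, 0.594, 0.231] pointing down, gripper open.
Joint ranges: [-149.61, 149.61], [-58.7, 133.49], [1.44, 155.28], [-77.14, 257.14], [18.33, 153.61], [-166.67, 166.67]. Speed limits (degrees/s): [147.25, 147.25, 180, 180, 180, 180].

### API

Orientations are given as a 3x3 rotation matrix whose columns are the frame's x, y, z axes.
In Python, from cell import readout, imaging, ctrl gives the robot as it stands.
- The arm moves only by the tool move_arm, never from a script. Its argument "rows" is a list of rows, each a list of 5 numbers: the opening, from 0 (shut) to 1 (fully open), then the shift along the tool's x, y, z in mm, then the turn about the tool's y in rad. In form: [[grip, x, y, z, twist], ...]. A call has 1 to 12 rows; each row is the pose to reach, as a shift and turn from the pose commanded when the call began, along the tool's axes at that moment; what a row does not reach only later rows make up. A row lasts 1/8 s, in which the tool goes at most 62.5 mm and 10.7 degrees, less where a joint would pass 70% of its speed; a pose out of reach is approached as far as the arm can. A call with a gripper value outside its range is refused whole. The fingers move at their own pace and stop on an object; "grip_force" is the grip in N (left out, the last holds). Time passes only in rows, so rows that repeat a pose let the fingers close. It gives the time, the measured TCP pose, the force and the opening at its end, in the units of the state.
- readout.sense(): the state, without advancing time (a new reading comes with each control period).
- imaging.grab_frame(name): name is "scene" or "top"; returns (picture, depth): 420x560x3 uint8, red, green, blue; 420x560 float32, m along the optical axis (not along the pixel's ray), 0 where there is no reading.
- imaging.camera_params(name): a dict with "K" (3x3 intrinsics, pixels), "R" (3x3) and "t" (3): a world point X has camera coordinates R X + t. Camera axes: x right, y down, z forward; pixel columns grow to the right and rows downward; lengths in m; the calibration is good to about 2 mm. A picture is of the moment at which its call begins. camera_params takes no time and is no camera call.
- ctrl.sign_off(): hands the job in, once; it reports no verdict.
The state is a dict: "t": time; "qpos": joint angles; "qd": joint speeds; "joint_torque": joint torques, N m; "tool_pos": TCP position; "ee_rot": TCP orientation; "wrist_force": force on the tool from outside, world axes, zero at the start; "torque": the same for the moment, N m; "grip_width": finger opening in m.
Only numpy, scipy, OpenCV 4.12 (cv2) and the standard library are available. Lean on these libraries where they do the work, as an engineer would, in place of code of your own. Each camera call takes 0.05 s, during which the arm holds its last target.

## Working session

There is one attempt and no reset: what is moved stays moved. The work goes in short steps, Python scripts to look and compute and a tool call to move; the robot and the scene stay as the last step left them, time stands still between calls to the robot, and variables do not carry over. Pictures are saved under pics/ and viewed, and the job is handed in when it is done.

Besides the shell and the picture viewer there is one more tool, called after ">>>" as a command line: name --pt "numbers of a row" for each row, then --argument value for the rest. move_arm: Moves the arm, as the interface text tells. Its arguments: {"type":"object","properties":{"rows":{"type":"array","items":{"type":"array","items":{"type":"number"}}},"grip_force":{"type":"number"}},"required":["rows"]}

```bash
mkdir -p pics; ls
python3 - <<'E'
from cell import readout, imaging, ctrl
import cv2,numpy as np
s=readout.sense()
for k,v in s.items(): print(k,np.round(v,4).tolist())
for n in ("scene","top"):
    p,d=imaging.grab_frame(n); cv2.imwrite(f"pics/{n}0.png",p[:,:,::-1]); np.savez(f"{n}0.npz",p=p,d=d)
    c=imaging.camera_params(n); print(n,{k:np.round(v,4).tolist() for k,v in c.items()})
E
```

```text
pics
t 0.0
qpos [61.2137, 7.1342, 94.6364, 0.0012, 78.3515, -4.7304]
qd [-0.0633, 0.0313, 0.0853, -0.0578, 0.062, -0.0746]
joint_torque [-0.0016, -42.3618, -36.5449, -0.0002, 0.0069, 0.0]
tool_pos [0.2647, 0.593, 0.23]
ee_rot [[0.4076, -0.001, -0.9131], [0.9131, -0.0019, 0.4076], [-0.0021, -1.0, 0.0002]]
wrist_force [0.9339, -0.0472, -0.3626]
torque [-0.0063, -0.035, -0.0022]
grip_width 0.0857
scene {'K': [[482.1329, 0.0, 276.9602], [0.0, 482.1329, 208.0737], [0.0, 0.0, 1.0]], 'R': [[0.5906, -0.8068, 0.0165], [-0.4117, -0.3188, -0.8537], [0.6941, 0.4974, -0.5204]], 't': [-0.3402, 0.2944, 1.1154]}
top {'K': [[401.1135, 0.0, 283.7976], [0.0, 401.1135, 207.1437], [0.0, 0.0, 1.0]], 'R': [[0.1062, -0.9943, 0.0044], [-0.9702, -0.1046, -0.2185], [0.2177, 0.019, -0.9758]], 't': [-0.0695, 0.5288, 1.2315]}
```

View pics/scene0.png

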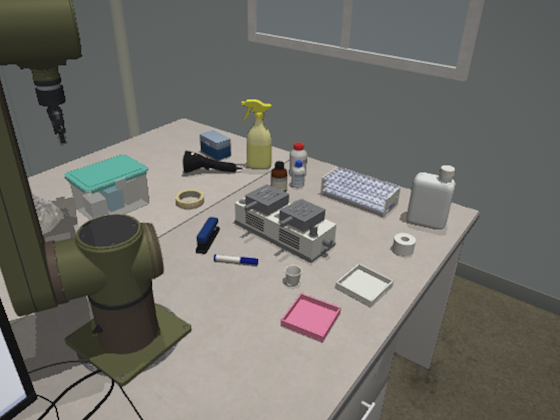

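View pics/top0.png

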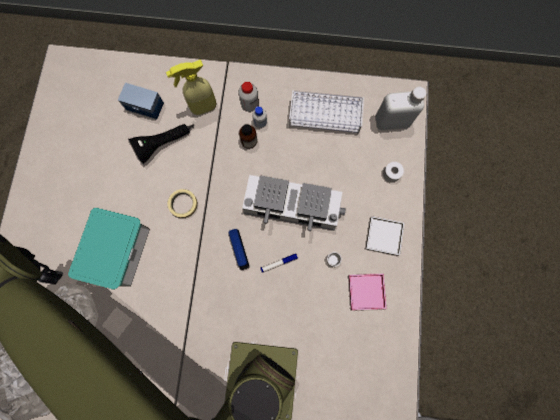

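```bash
cat > h.py <<'E'
import numpy as np,cv2
from cell import readout, imaging, ctrl
def cloud(n,d):
    c=imaging.camera_params(n);K,R,t=[np.array(c[k]) for k in "KRt"]
    v,u=np.mgrid[0:d.shape[0],0:d.shape[1]]
    C=np.stack([(u-K[0,2])/K[0,0]*d,(v-K[1,2])/K[1,1]*d,d],-1)
    W=(C-t)@R; W[d<=0]=np.nan
    return W
def proj(n,X):
    c=imaging.camera_params(n);K,R,t=[np.array(c[k]) for k in "KRt"]
    p=(np.atleast_2d(X)@R.T+t)@K.T
    return p[:,:2]/p[:,2:]
E
python3 - <<'E'
from h import *
for n,(x0,x1,y0,y1) in dict(top=(230,420,160,320),scene=(220,420,170,340)).items():
    z=np.load(n+"0.npz");p=z['p'][y0:y1,x0:x1,::-1]
    cv2.imwrite(f"pics/{n}0z.png",cv2.resize(p,None,fx=4,fy=3.5,interpolation=cv2.INTER_CUBIC))
z=np.load("top0.npz");W=cloud("top",z['d'])
# deck points
m=(abs(W[...,2]-.075)<.006); m[:170]=0;m[235:]=0;m[:,:235]=0;m[:,355:]=0
r=cv2.minAreaRect(W[m][:,:2].astype(np.float32)); print("deck",r,m.sum(),np.median(W[m][:,2]))
for nm,(u,v) in dict(Lb=(249,202),Rb=(334,217),hL=(271,195),cup=(333,260),lab=(394,172),tape=(183,203),tray=(384,237),hgL=(267,217),hgR=(309,224)).items():
    print(nm,np.round(W[v,u],4))
print("desk",np.round(W[290,260],4))
E
```

```text
deck ((0.5555465817451477, -0.03584460914134979), (0.30437955260276794, 0.11396457254886627), 85.13285827636719) 1332 0.07542766128325146
Lb [0.5341 0.0987 0.076 ]
Rb [ 0.5144 -0.1739  0.0766]
hL [0.5546 0.0296 0.1149]
cup [ 0.3872 -0.1903  0.0009]
lab [ 7.102e-01 -3.753e-01 -7.000e-04]
tape [ 0.5251  0.3291 -0.0052]
tray [ 0.4801 -0.3513  0.0053]
hgL [0.4856 0.0343 0.1087]
hgR [ 0.4765 -0.0957  0.115 ]
desk [0.2665 0.0355 0.0004]
```

View pics/top0z.png

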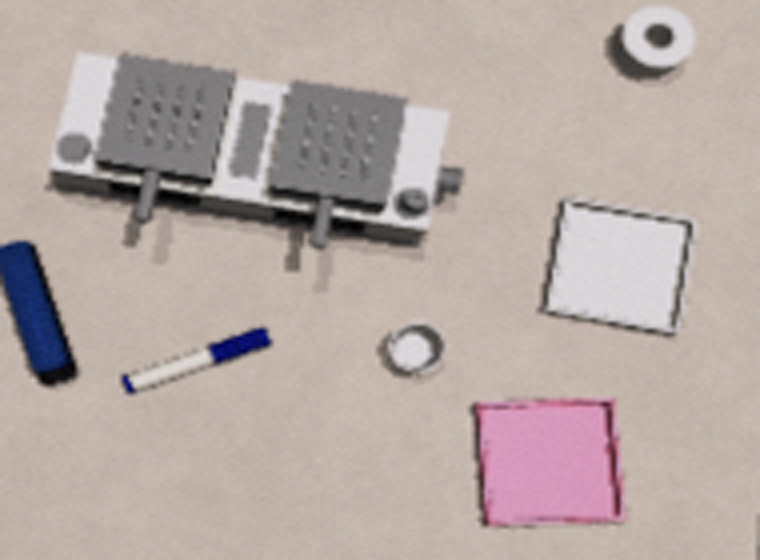

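View pics/scene0z.png

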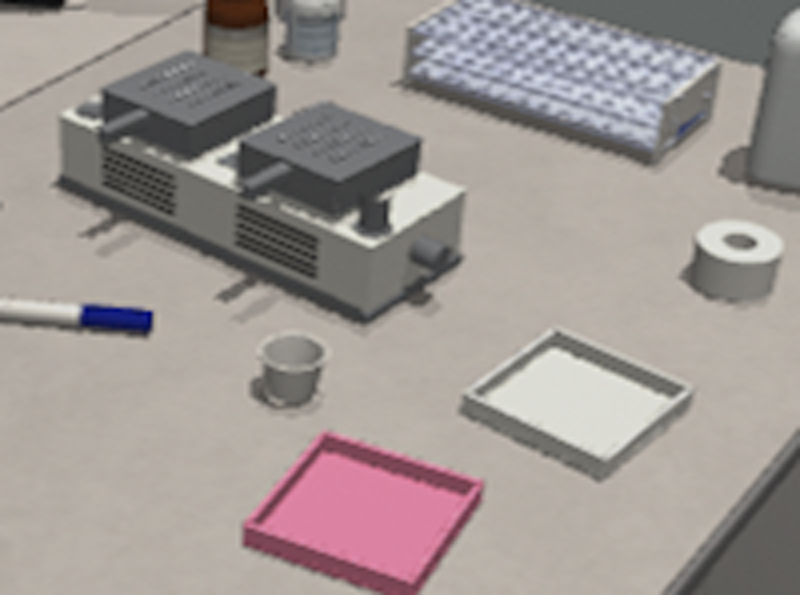

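Run:
```python
from h import *
z=np.load("top0.npz");W=cloud("top",z['d']);W2=cloud("scene",np.load("scene0.npz")['d'])
for nm,V in (("top",W),("scene",W2)):
    P=V.reshape(-1,3);P=P[np.isfinite(P).all(1)]
    P=P[(abs(P[:,0]-.555)<.12)&(abs(P[:,1]+.036)<.18)]
    D=P[abs(P[:,2]-.0755)<.004]; 
    print(nm,"deck",cv2.minAreaRect(D[:,:2].astype(np.float32)))
    yaw=np.radians(-4.6);ex=np.array([np.cos(yaw),np.sin(yaw)]);ey=np.array([-ex[1],ex[0]])
    o=np.array([.5555,-.036])
    H=P[(P[:,2]>.104)&(P[:,2]<.12)]; a=(H[:,:2]-o)@ex;b=(H[:,:2]-o)@ey
    for s in (1,-1):
        m=(b*s>0)
        print(" hood z",np.median(H[m][:,2]), "rect",cv2.minAreaRect(H[m&(a>-.05)][:,:2].astype(np.float32)),"x range",np.percentile(a[m],[.5,99.5]),"y",np.percentile(b[m],[.5,99.5]))
        hm=m&(a<-.062)&(a>-.09); print(" handle b",np.median(b[hm]),hm.sum(), b[hm].min(),b[hm].max())
    a=(P[:,:2]-o)@ex;b=(P[:,:2]-o)@ey
    m=(b<-.12)&(a<0)&(P[:,2]>.085)&(P[:,2]<.115); print(" btn",m.sum(),P[m].mean(0) if m.any() else '', a[m].mean(),b[m].mean(),P[m][:,2].max() if m.any() else '')
# tray
P=W.reshape(-1,3);P=P[np.isfinite(P).all(1)]
for nm,V in (("top",W),("scene",W2)):
    P=V.reshape(-1,3);P=P[np.isfinite(P).all(1)]
    T=P[(abs(P[:,0]-.48)<.09)&(abs(P[:,1]+.35)<.09)&(P[:,2]>.012)&(P[:,2]<.03)]
    print("tray",nm,len(T),cv2.minAreaRect(T[:,:2].astype(np.float32)))
    for q,c,r in (("cup",(.39,-.19),.05),("lab",(.7,-.37),.06)):
        T=P[(np.hypot(P[:,0]-c[0],P[:,1]-c[1])<r)&(P[:,2]>.02)]; print(q,cv2.minEnclosingCircle(T[:,:2].astype(np.float32)),T[:,2].max())
```

```text
top deck ((0.5556247234344482, -0.03583839535713196), (0.30437004566192627, 0.11309608072042465), 85.3636245727539)
 hood z 0.11333306697874478 rect ((0.5621417164802551, 0.031575560569763184), (0.09185846894979477, 0.1016569435596466), 85.19165802001953) x range [-0.0894912   0.05035416] y [0.02225351 0.11316181]
 handle b 0.06757431169882663 36 0.06187514321882448 0.07322687868864163
 hood z 0.11473719830979658 rect ((0.5505995750427246, -0.11341889202594757), (0.11085304617881775, 0.10239460319280624), 85.45356750488281) x range [-0.08969156  0.05180631] y [-0.11367261 -0.02255716]
 handle b -0.06801914142325953 37 -0.07391347550276964 -0.062050549824460156
 btn 12 [ 0.50447978 -0.16317566  0.09817968] -0.04065652387307484 -0.13085777440880333 0.10975232331176579
scene deck ((0.5539258718490601, -0.03669191896915436), (0.30804747343063354, 0.11921612918376923), 84.98490905761719)
 hood z 0.11119084963859112 rect ((0.5611814260482788, 0.029669299721717834), (0.09659146517515182, 0.10125699639320374), 85.89271545410156) x range [-0.09419647  0.05060464] y [0.01838332 0.11246875]
 ha
[... 358 characters left out ...]
.50244629 -0.17263268  0.09586082] -0.04192502597575768 -0.14044742513335523 0.10715534689573718
tray top 215 ((0.4830268621444702, -0.35095590353012085), (0.1115511804819107, 0.11122026294469833), 84.78437805175781)
cup ((0.3873126208782196, -0.18823809921741486), 0.02253902517259121) 0.04402524081346758
lab ((0.7016750574111938, -0.363280713558197), 0.03153599798679352) 0.0470226658178165
tray scene 345 ((0.48163267970085144, -0.35164204239845276), (0.11206544190645218, 0.11708424985408783), 84.80191040039062)
cup ((0.3853335678577423, -0.18974414467811584), 0.025321753695607185) 0.03991364419558116
lab ((0.6980569362640381, -0.36611345410346985), 0.032361507415771484) 0.042107801895308945
```

>>> move_arm --pt "1 -20 0 -17 -0.02" --pt "1 -54 0 -47 -0.05" --pt "1 -88 0 -76 -0.08" --pt "1 -122 0 -106 -0.11" --pt "1 -157 0 -136 -0.14" --pt "1 -191 0 -165 -0.17" --pt "1 -225 0 -195 -0.2" --pt "1 -259 0 -224 -0.23" --pt "1 -293 0 -254 -0.26" --pt "1 -327 0 -284 -0.29" --pt "1 -362 0 -313 -0.32" --pt "1 -390 0 -338 -0.337" --grip_force 25

```text
t: 1.6
tool_pos: [0.4146, 0.098, 0.231]
ee_rot: [[0.083, -0.0, -0.997], [0.997, -0.0, 0.083], [-0.0, -1.0, 0.0]]
wrist_force: [0.4, -0.8, -0.4]
grip_width: 0.0855
```

```bash
cat >> h.py <<'E'
o=np.array([.5555,-.0362,0]);yaw=np.radians(-4.7)
ex=np.array([np.cos(yaw),np.sin(yaw),0]);ey=np.array([-ex[1],ex[0],0]);ez=np.array([0,0,1.])
def S(a,b,c): return o+a*ex+b*ey+c*ez
def to(T,tx=ey):
    s=readout.sense();R=np.array(s['ee_rot']);p=np.array(s['tool_pos'])
    ang=np.degrees(np.arctan2(R[1,0],R[0,0]));want=np.degrees(np.arctan2(tx[1],tx[0]))
    print("t",s['t'],"pos",p.round(4),"q",np.round(s['qpos'],1),"F",np.round(s['wrist_force'],2),"w",round(s['grip_width'],4))
    print("tool mm",((T-p)@R*1000).round(1),"twist rad",np.radians(-(want-ang)).round(4),"ydown",R[:,1].round(4))
E
python3 - <<'E'
from h import *
to(S(-.076,-.068,.18))
E
```

```text
t 1.6 pos [0.4146 0.098  0.231 ] q [  6.1 -23.1 121.6  -0.   81.5 -79.2] F [ 0.4  -0.8  -0.37] w 0.0855
tool mm [-190.1   51.   -75.6] twist rad -0.0009 ydown [-3.e-04 -1.e-04 -1.e+00]
```

>>> move_arm --pt "1 -40 0 -16 0" --pt "1 -85 5 -34 0" --pt "1 -130 12 -52 0" --pt "1 -170 20 -68 0" --pt "1 -190 30 -75.5 0" --pt "1 -190 40 -75.5 0" --pt "1 -190 40 -75.5 0"

```text
t: 2.48
tool_pos: [0.4731, -0.0951, 0.1898]
ee_rot: [[0.083, -0.003, -0.997], [0.997, 0.001, 0.082], [0.001, -1.0, 0.003]]
wrist_force: [0.3, -0.2, -1.0]
grip_width: 0.0854
```

Run:
```python
from h import *
p,d=imaging.grab_frame("scene");cv2.imwrite("pics/scene1.png",cv2.resize(p[150:330,200:440,::-1],None,fx=3.3,fy=3.3,interpolation=cv2.INTER_CUBIC))
p,d=imaging.grab_frame("top");cv2.imwrite("pics/top1.png",cv2.resize(p[140:290,230:430,::-1],None,fx=4,fy=4,interpolation=cv2.INTER_CUBIC))
to(S(-.076,-.068,.081))
```

```text
t 2.575 pos [ 0.474  -0.095   0.1913] q [ -17.7  -13.   117.7    0.    75.2 -103. ] F [ 0.64 -0.51  1.05] w 0.0853
tool mm [ -2.7 110.3  -0.4] twist rad 0.0004 ydown [-1.e-04  3.e-04 -1.e+00]
```

View pics/scene1.png

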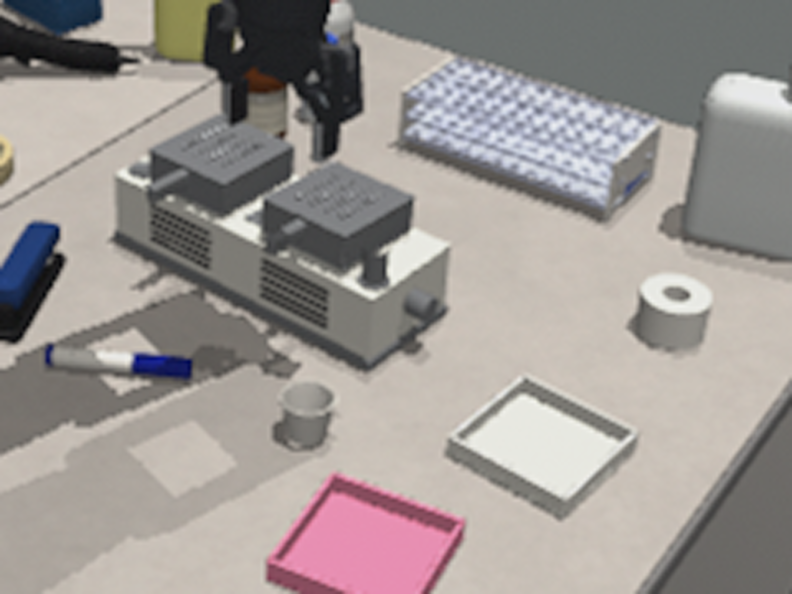

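View pics/top1.png

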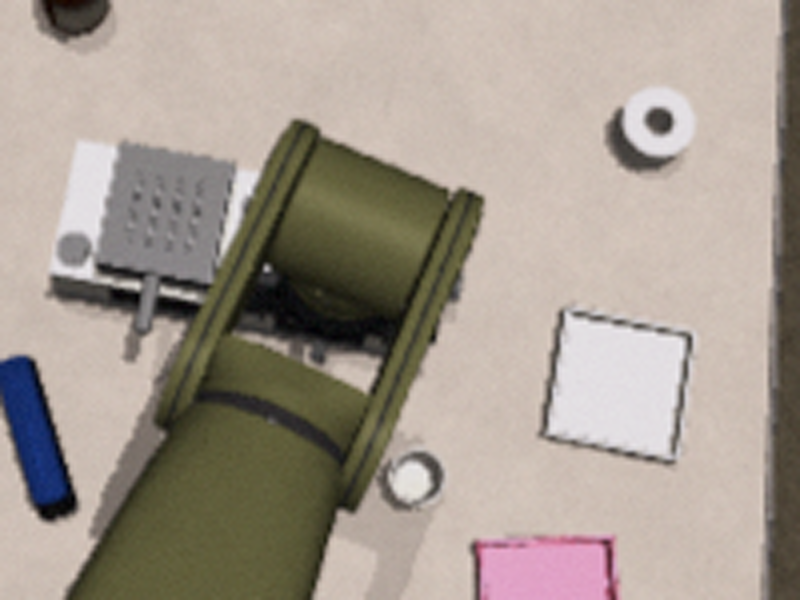

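>>> move_arm --pt "1 -2.7 20 0 0" --pt "1 -2.7 50 0 0" --pt "1 -2.7 80 0 0" --pt "1 -2.7 100 0 0" --pt "1 -2.7 110 0 0" --pt "0 -2.7 110 0 0" --pt "0 -2.7 110 0 0" --pt "0 -2.7 110 0 0" --pt "0 -2.7 110 0 0" --pt "0 -2.7 110 0 0" --pt "0 -2.7 110 0 0" --grip_force 25

```text
t: 3.95
tool_pos: [0.4743, -0.0985, 0.0817]
ee_rot: [[0.083, 0.001, -0.997], [0.997, 0.0, 0.083], [0.0, -1.0, -0.001]]
wrist_force: [-0.3, 1.5, 1.4]
grip_width: 0.0115
```

Run:
```python
from h import *
p,d=imaging.grab_frame("scene");cv2.imwrite("pics/scene2.png",cv2.resize(p[150:330,200:440,::-1],None,fx=3.3,fy=3.3,interpolation=cv2.INTER_CUBIC))
to(S(-.076,-.068,.081))
```

```text
t 4.0 pos [ 0.4742 -0.0986  0.0816] q [ -18.1   -5.8  122.8    0.    63.  -103.4] F [0.54 1.88 1.89] w 0.0117
tool mm [0.8 0.6 0.1] twist rad -0.0008 ydown [ 8.e-04  2.e-04 -1.e+00]
```

View pics/scene2.png

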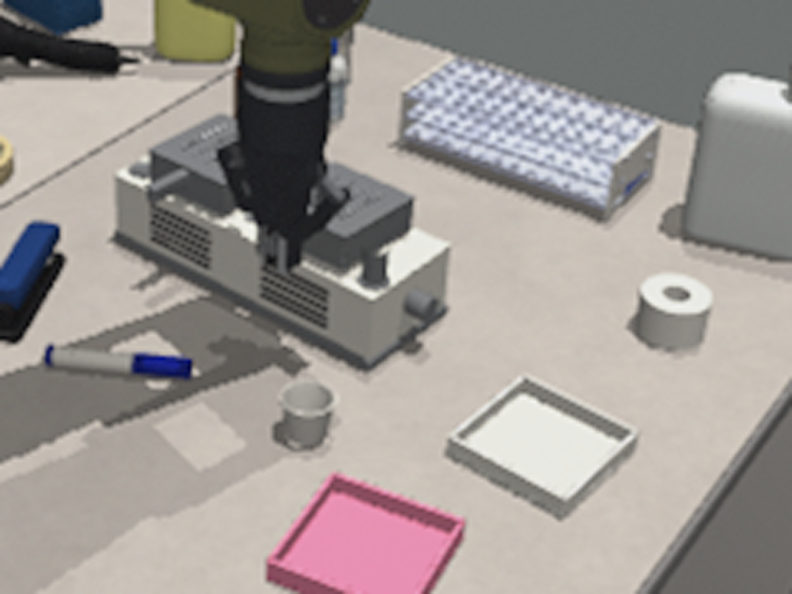

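Run:
```python
import numpy as np
f=lambda t:np.array([126-128.27*np.cos(np.radians(10.78)+t),128.27*np.sin(np.radians(10.78)+t)-24])
for a,b in((0,.6),(.6,1.2),(1.2,1.7)):
    print([[0,0,*( -(f(t)-f(a))[::-1]).round(1)] for t in np.linspace(a,b,13)[1:]])
```

```text
[[0, 0, np.float64(-6.3), np.float64(-1.4)], [0, 0, np.float64(-12.5), np.float64(-3.0)], [0, 0, np.float64(-18.6), np.float64(-5.0)], [0, 0, np.float64(-24.6), np.float64(-7.3)], [0, 0, np.float64(-30.4), np.float64(-9.9)], [0, 0, np.float64(-36.2), np.float64(-12.7)], [0, 0, np.float64(-41.8), np.float64(-15.9)], [0, 0, np.float64(-47.2), np.float64(-19.3)], [0, 0, np.float64(-52.4), np.float64(-23.0)], [0, 0, np.float64(-57.5), np.float64(-26.9)], [0, 0, np.float64(-62.3), np.float64(-31.1)], [0, 0, np.float64(-67.0), np.float64(-35.6)]]
[[0, 0, np.float64(-4.4), np.float64(-4.7)], [0, 0, np.float64(-8.6), np.float64(-9.5)], [0, 0, np.float64(-12.5), np.float64(-14.6)], [0, 0, np.float64(-16.2), np.float64(-19.9)], [0, 0, np.float64(-19.6), np.float64(-25.3)], [0, 0, np.float64(-22.7), np.float64(-30.9)], [0, 0, np.float64(-25.5), np.float64(-36.7)], [0, 0, np.float64(-28.0), np.float64(-42.6)], [0, 0, np.float64(-30.3), np.float64(-48.6)], [0, 0, np.float64(-32.2), np.float64(-54.7)], [0, 0, np.float64(-33.9), np.float64(-60.9)], [0, 0, np.float64(-35.2), np.float64(-67.2)]]
[[0, 0, np.float64(-0.9), np.float64(-5.3)], [0, 0, np.float64(-1.5), np.float64(-10.6)], [0, 0, np.float64(-1.9), np.float64(-15.9)], [0, 0, np.float64(-2.1), np.float64(-21.2)], [0, 0, np.float64(-2.1), np.float64(-26.6)], [0, 0, np.float64(-1.8), np.float64(-31.9)], [0, 0, np.float64(-1.4), np.float64(-37.3)], [0, 0, np.float64(-0.7), np.float64(-42.6)], [0, 0, np.float64(0.2), np.float64(-47.8)], [0, 0, np.float64(1.4), np.float64(-53.0)], [0, 0, np.float64(2.7), np.float64(-58.2)], [0, 0, np.float64(4.3), np.float64(-63.3)]]
```

>>> move_arm --pt "0 0 -6.3 -1.4 0" --pt "0 0 -12.5 -3 0" --pt "0 0 -18.6 -5 0" --pt "0 0 -24.6 -7.3 0" --pt "0 0 -30.4 -9.9 0" --pt "0 0 -36.2 -12.7 0" --pt "0 0 -41.8 -15.9 0" --pt "0 0 -47.2 -19.3 0" --pt "0 0 -52.4 -23 0" --pt "0 0 -57.5 -26.9 0" --pt "0 0 -62.3 -31.1 0" --pt "0 0 -67 -35.6 0"

```text
t: 5.5
tool_pos: [0.5094, -0.1014, 0.1486]
ee_rot: [[0.083, -0.001, -0.997], [0.997, 0.001, 0.083], [0.0, -1.0, 0.001]]
wrist_force: [-1.9, 3.5, -3.3]
grip_width: 0.0116
```

Run:
```python
from h import *
p,d=imaging.grab_frame("scene");cv2.imwrite("pics/scene3.png",cv2.resize(p[150:330,200:440,::-1],None,fx=3.3,fy=3.3,interpolation=cv2.INTER_CUBIC))
to(S(-.076+.0356,-.068,.081+.067))
```

```text
t 5.55 pos [ 0.5103 -0.1015  0.1494] q [ -17.2   -5.7  115.6    0.    70.1 -102.4] F [-1.67  4.76 -3.54] w 0.0117
tool mm [0.8 1.4 0.7] twist rad -0.0008 ydown [ 1.e-03  3.e-04 -1.e+00]
```

View pics/scene3.png

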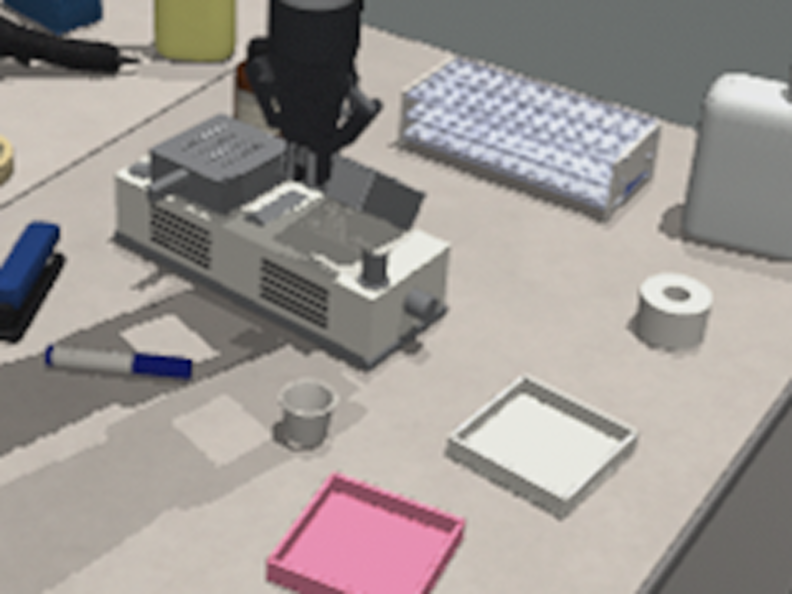

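The right hood has swung up with the grip intact (crop around 330,180), and the forces are small, so I'm continuing the arc.

>>> move_arm --pt "0 0 -4.4 -4.7 0" --pt "0 0 -8.6 -9.5 0" --pt "0 0 -12.5 -14.6 0" --pt "0 0 -16.2 -19.9 0" --pt "0 0 -19.6 -25.3 0" --pt "0 0 -22.7 -30.9 0" --pt "0 0 -25.5 -36.7 0" --pt "0 0 -28 -42.6 0" --pt "0 0 -30.3 -48.6 0" --pt "0 0 -32.2 -54.7 0" --pt "0 0 -33.9 -60.9 0" --pt "0 0 -35.2 -67.2 0"

```text
t: 7.05
tool_pos: [0.5768, -0.1068, 0.1841]
ee_rot: [[0.083, -0.0, -0.997], [0.997, 0.001, 0.083], [0.001, -1.0, 0.0]]
wrist_force: [-3.5, 5.1, -1.5]
grip_width: 0.0114
```

>>> move_arm --pt "0 0 -0.9 -5.3 0" --pt "0 0 -1.5 -10.6 0" --pt "0 0 -1.9 -15.9 0" --pt "0 0 -2.1 -21.2 0" --pt "0 0 -2.1 -26.6 0" --pt "0 0 -1.8 -31.9 0" --pt "0 0 -1.4 -37.3 0" --pt "0 0 -0.7 -42.6 0" --pt "0 0 0.2 -47.8 0" --pt "0 0 1.4 -53 0" --pt "0 0 2.7 -58.2 0" --pt "0 0 4.3 -63.3 0"

```text
t: 8.55
tool_pos: [0.6407, -0.112, 0.1809]
ee_rot: [[0.082, 0.002, -0.997], [0.997, 0.0, 0.082], [0.001, -1.0, -0.002]]
wrist_force: [-2.9, 5.8, 1.5]
grip_width: 0.0117
```

Run:
```python
from h import *
p,d=imaging.grab_frame("scene");cv2.imwrite("pics/scene4.png",cv2.resize(p[150:330,200:440,::-1],None,fx=3.3,fy=3.3,interpolation=cv2.INTER_CUBIC))
to(S(0,-.068,.079))
```

```text
t 8.6 pos [ 0.6412 -0.112   0.1808] q [-14.7   9.1  97.3   0.1  73.5 -99.9] F [-0.25  5.91  1.  ] w 0.0116
tool mm [  0.4 101.6  91.9] twist rad -0.0005 ydown [ 2.7e-03  3.0e-04 -1.0e+00]
```

View pics/scene4.png

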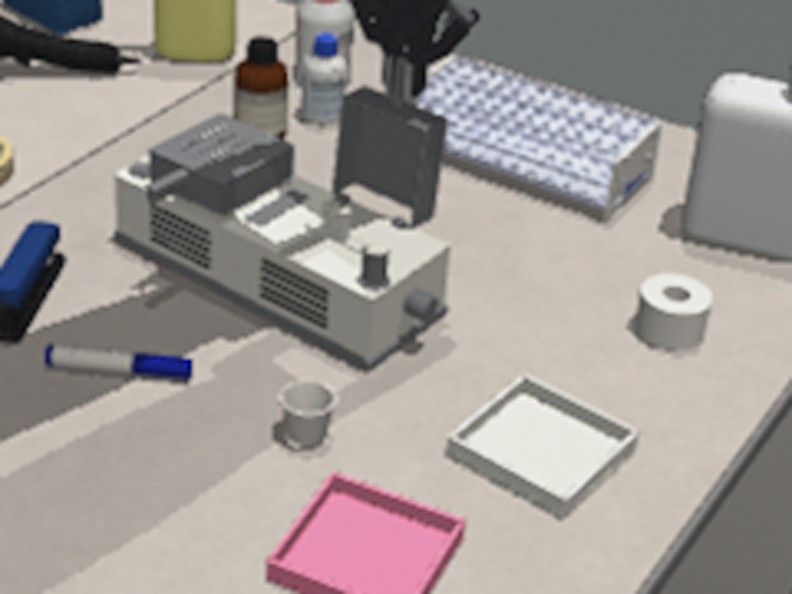

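>>> move_arm --pt "0.5 0 0 0 0" --pt "0.5 0 0 0 0" --pt "0.5 0 0 0 0" --pt "0.5 0 -20 0 0" --pt "0.5 0 -50 0 0" --pt "0.5 0 -80 0 0" --pt "0.5 0 -80 30 0" --pt "0.5 0 -80 70 0" --pt "0.5 0 -80 110 0" --pt "0.5 0 -80 150 0" --pt "0.5 0 -80 190 0" --pt "0.5 0 -80 200 0"

```text
t: 10.1
tool_pos: [0.4392, -0.0959, 0.261]
ee_rot: [[0.083, 0.003, -0.997], [0.997, -0.001, 0.083], [-0.001, -1.0, -0.003]]
wrist_force: [-0.2, 1.0, -0.3]
grip_width: 0.0425
```

Run:
```python
from h import *
p,d=imaging.grab_frame("scene");np.savez("scene5.npz",p=p,d=d);cv2.imwrite("pics/scene5.png",cv2.resize(p[150:290,240:400,::-1],None,fx=4,fy=4,interpolation=cv2.INTER_CUBIC))
p,d=imaging.grab_frame("top");np.savez("top5.npz",p=p,d=d);cv2.imwrite("pics/top5.png",cv2.resize(p[140:290,230:430,::-1],None,fx=4,fy=4,interpolation=cv2.INTER_CUBIC))
to(S(0,-.068,.079))
```

```text
t 10.2 pos [ 0.4403 -0.096   0.2608] q [ -19.1  -20.4  116.9   -0.    83.4 -104.4] F [ 0.33 -0.61  0.77] w 0.0426
tool mm [   1.4  182.1 -109.4] twist rad -0.0012 ydown [ 0.0031 -0.0011 -1.    ]
```

View pics/scene5.png

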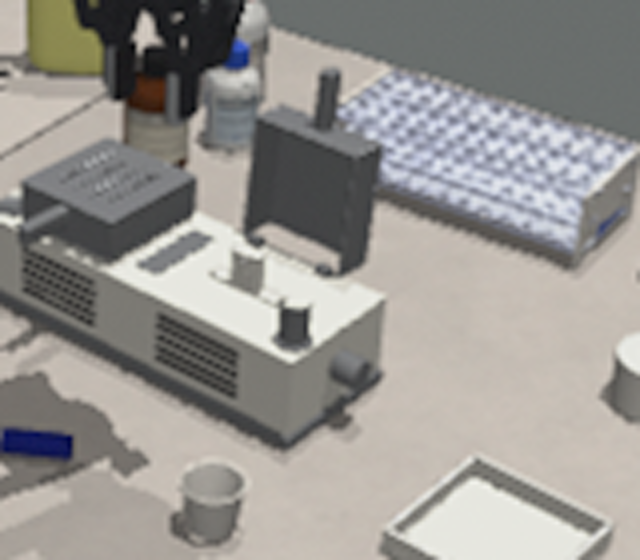

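View pics/top5.png

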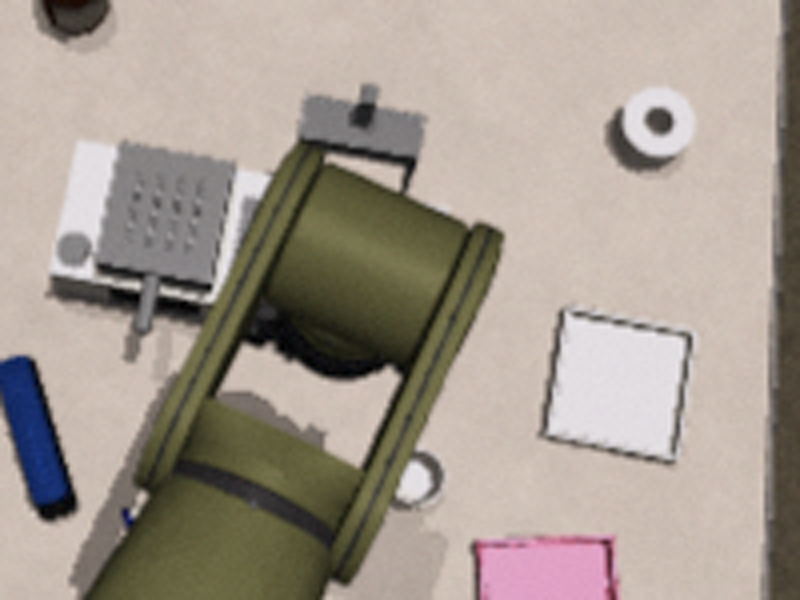

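Run:
```python
from h import *
W=cloud("scene",np.load("scene5.npz")['d'])
P=W.reshape(-1,3);P=P[np.isfinite(P).all(1)]
L=np.c_[(P-o)@ex,(P-o)@ey,P[:,2]]
m=(abs(L[:,0])<.025)&(abs(L[:,1]+.068)<.03)&(L[:,2]>.082)&(L[:,2]<.115)
T=L[m]; print(m.sum(),T.min(0).round(4),T.max(0).round(4),T.mean(0).round(4))
for k in np.argsort(T[:,2]): print(T[k].round(4))
b=(abs(L[:,0]+.034)<.02)&(abs(L[:,1]+.136)<.02)&(L[:,2]>.085)&(L[:,2]<.12);print("btn",L[b].min(0),L[b].max(0))
d=abs(L[:,2]-.075)<.004;d&=(abs(L[:,0])<.07)&(abs(L[:,1])<.17);print("deck",np.percentile(L[d],[1,99],axis=0))
# predicted tab top corners in image for check
print(proj("scene",[S(a,b,.105) for a in(-.005,.005) for b in(-.08,-.056)]).round(1))
```

```text
64 [-0.0104 -0.0817  0.0826] [ 0.0051 -0.0559  0.107 ] [-0.0036 -0.0713  0.0952]
[-0.0081 -0.0783  0.0826]
[-0.0058 -0.0579  0.083 ]
[-0.0065 -0.0695  0.0849]
[-0.0031 -0.0815  0.0851]
[-0.005  -0.0719  0.0852]
[ 0.0027 -0.0806  0.0854]
[-0.0041 -0.0749  0.0861]
[-0.0065 -0.0804  0.0862]
[-0.0044 -0.0602  0.0868]
[-0.0069 -0.0659  0.087 ]
[ 0.0047 -0.079   0.0872]
[-0.0054 -0.0685  0.0874]
[-0.0074 -0.0589  0.0877]
[-0.0043 -0.0787  0.0878]
[-0.0023 -0.0733  0.088 ]
[-0.0037 -0.0559  0.0881]
[-0.0021 -0.0584  0.0884]
[-0.0031 -0.0813  0.0884]
[-0.001  -0.0796  0.0901]
[-0.0076 -0.0737  0.0907]
[-0.0043 -0.0785  0.0912]
[-0.0064 -0.069   0.0915]
[ 0.003  -0.08    0.0918]
[-0.0032 -0.0664  0.0923]
[-0.005  -0.0567  0.0925]
[-0.0058 -0.0722  0.0926]
[-0.0104 -0.0685  0.0932]
[-0.0067 -0.0655  0.0936]
[-0.0062 -0.0761  0.0945]
[-0.0044 -0.0783  0.0946]
[-0.0052 -0.0715  0.0954]
[-0.0052 -0.0642  0.0958]
[-0.0041 -0.0817  0.0959]
[-0.0024 -0.0767  0.0964]
[ 0.001  -0.0813  0.0967]
[-0.0084 -0.063   0.0968]
[-0.0048 -0.0601  0.0972]
[-0.0025 -0.0803  0.098 ]
[ 0.0033 -0.0794  0.0982]
[-0.0
[... 169 characters left out ...]
0.1005]
[-0.0037 -0.0701  0.1009]
[ 0.0033 -0.0792  0.1016]
[-0.0089 -0.0668  0.102 ]
[ 0.0007 -0.0702  0.1023]
[ 0.001  -0.0625  0.1024]
[-0.0041 -0.0812  0.1025]
[ 0.0021 -0.0579  0.1034]
[-0.0012 -0.079   0.1035]
[-0.0067 -0.065   0.1036]
[-0.0087 -0.0629  0.1036]
[-0.0053 -0.0748  0.1037]
[-0.0047 -0.0596  0.1038]
[ 0.0028 -0.0684  0.104 ]
[-0.0055 -0.0677  0.1042]
[-0.004  -0.0775  0.1042]
[ 0.0022 -0.0763  0.1042]
[-0.0067 -0.0722  0.1066]
[-0.0029 -0.0691  0.107 ]
btn [-0.04782537 -0.14944448  0.08697391] [-0.03157071 -0.12647316  0.10892893]
deck [[-0.05953388 -0.15245992  0.07112567]
 [ 0.05619176  0.14399387  0.07862395]]
[[303.5 214.2]
 [297.  211.2]
 [305.6 212.9]
 [299.1 209.9]]
```

>>> move_arm --pt "0.5 1.4 0 -30 0" --pt "0.5 1.4 0 -70 0" --pt "0.5 1.4 0 -100 0" --pt "0.5 1.4 0 -109 0" --pt "0.5 1.4 20 -109 0" --pt "0.5 1.4 55 -109 0" --pt "0.5 1.4 90 -109 0" --pt "0.5 1.4 115 -109 0" --pt "0.5 1.4 130 -109 0" --pt "0.5 1.4 130 -109 0" --pt "0.5 1.4 130 -109 0"

```text
t: 11.58
tool_pos: [0.5495, -0.1037, 0.1304]
ee_rot: [[0.083, 0.002, -0.997], [0.997, -0.001, 0.083], [-0.0, -1.0, -0.002]]
wrist_force: [0.3, -0.6, 0.2]
grip_width: 0.0427
```

Run:
```python
from h import *
p,d=imaging.grab_frame("scene");np.savez("scene6.npz",p=p,d=d);cv2.imwrite("pics/scene6.png",cv2.resize(p[150:290,240:400,::-1],None,fx=4,fy=4,interpolation=cv2.INTER_CUBIC))
to(S(-.0003,-.068,.079))
```

```text
t 11.625 pos [ 0.5497 -0.1037  0.1307] q [ -16.2    0.5  111.6   -0.    67.8 -101.4] F [-0.99  0.03 -0.93] w 0.0427
tool mm [-0.2 51.7  0.2] twist rad -0.0008 ydown [ 2.4e-03 -7.0e-04 -1.0e+00]
```

View pics/scene6.png

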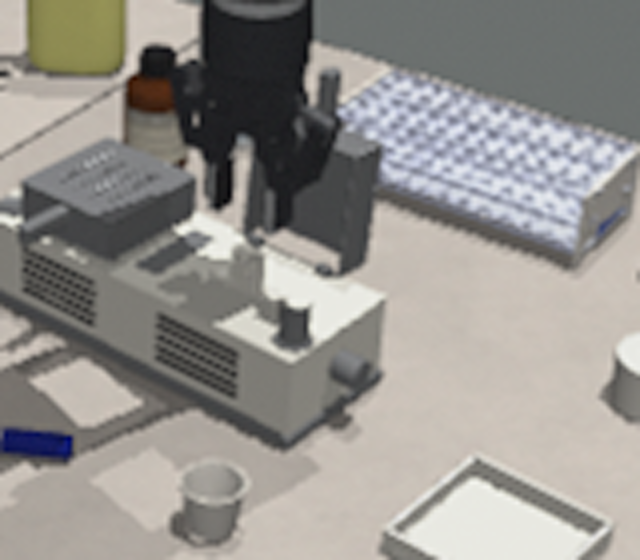

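Fingers straddle the tab at crop (248,265), centred and clear of the hood. I'll descend and close.

>>> move_arm --pt "0.5 0 15 0 0" --pt "0.5 0 32 0 0" --pt "0.5 0 44 0 0" --pt "0.5 0 51 0 0" --pt "0.5 0 51 0 0" --pt "0 0 51 0 0" --pt "0 0 51 0 0" --pt "0 0 51 0 0" --pt "0 0 51 0 0" --pt "0 0 51 0 0" --pt "0 0 51 0 0" --grip_force 35

```text
t: 13.0
tool_pos: [0.5493, -0.1036, 0.0787]
ee_rot: [[0.083, 0.001, -0.997], [0.997, -0.0, 0.083], [-0.0, -1.0, -0.001]]
wrist_force: [0.6, -0.7, 2.6]
grip_width: 0.0235
```

Run:
```python
from h import *
to(S(-.0003,-.068,.079))
```

```text
t 13.0 pos [ 0.5493 -0.1036  0.0787] q [ -16.2    4.   113.4   -0.    62.5 -101.4] F [ 0.57 -0.72  2.65] w 0.0235
tool mm [-0.3 -0.3 -0.4] twist rad -0.0008 ydown [ 8.e-04 -3.e-04 -1.e+00]
```

>>> move_arm --pt "0 0 -4 0 0" --pt "0 0 -12 0 0" --pt "0 0 -22 0 0" --pt "0 0 -32 0 0" --pt "0 0 -42 0 0" --pt "0 0 -54 0 0" --pt "0 0 -66 0 0" --pt "0 0 -80 0 0" --pt "0 0 -95 0 0" --pt "0 0 -110 0 0" --pt "0 0 -122 0 0" --pt "0 0 -126 0 0"

```text
t: 14.5
tool_pos: [0.5494, -0.1036, 0.2055]
ee_rot: [[0.083, 0.002, -0.997], [0.997, -0.0, 0.083], [-0.0, -1.0, -0.002]]
wrist_force: [-0.2, 0.4, -1.0]
grip_width: 0.0231
```

Run:
```python
from h import *
p,d=imaging.grab_frame("scene");np.savez("scene7.npz",p=p,d=d);cv2.imwrite("pics/scene7.png",cv2.resize(p[120:330,220:440,::-1],None,fx=2.8,fy=2.8,interpolation=cv2.INTER_CUBIC))
to(np.array([.4825,-.3513,.205]))
```

```text
t 14.55 pos [ 0.5493 -0.1036  0.2055] q [ -16.2   -3.4  107.9   -0.    75.5 -101.4] F [-0.61  0.18 -1.19] w 0.0234
tool mm [-252.4    0.5   46.1] twist rad -0.0008 ydown [ 1.5e-03 -5.0e-04 -1.0e+00]
```

View pics/scene7.png

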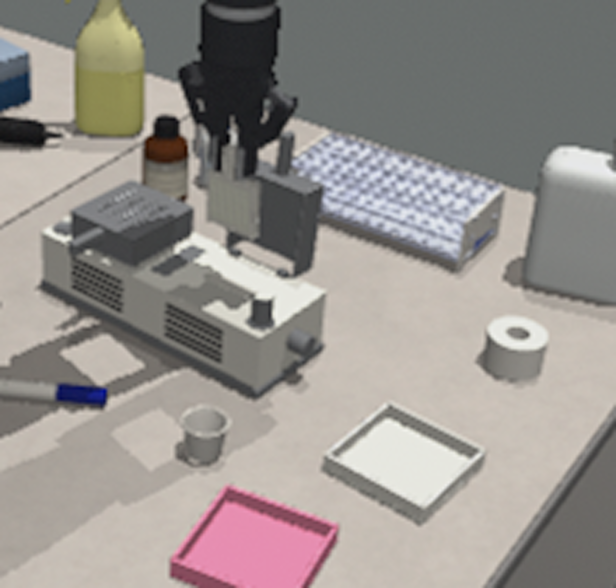

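>>> move_arm --pt "0 -8 0 1 0" --pt "0 -24 0 4 0" --pt "0 -46 0 8 0" --pt "0 -72 0 13 0" --pt "0 -100 0 18 0" --pt "0 -128 0 23 0" --pt "0 -156 0 28.5 0" --pt "0 -184 0 33.5 0" --pt "0 -210 0 38.5 0" --pt "0 -232 0 42.5 0" --pt "0 -246 0 45 0" --pt "0 -252.4 0 46 0"

```text
t: 16.05
tool_pos: [0.4818, -0.3519, 0.204]
ee_rot: [[0.083, -0.0, -0.997], [0.997, 0.0, 0.083], [0.0, -1.0, 0.0]]
wrist_force: [-0.5, 0.0, -1.1]
grip_width: 0.0229
```

>>> move_arm --pt "0 0 3 0 0" --pt "0 0 10 0 0" --pt "0 0 20 0 0" --pt "0 0 30 0 0" --pt "0 0 37 0 0" --pt "0 0 40 0 0" --pt "0 0 40 0 0" --pt "0 0 40 0 0" --pt "0 0 40 0 0"

```text
t: 17.18
tool_pos: [0.4824, -0.3514, 0.1647]
ee_rot: [[0.083, 0.001, -0.997], [0.997, -0.001, 0.083], [-0.0, -1.0, -0.001]]
wrist_force: [0.4, 0.5, -0.9]
grip_width: 0.0231
```

Run:
```python
from h import *
p,d=imaging.grab_frame("scene");np.savez("scene8.npz",p=p,d=d);cv2.imwrite("pics/scene8.png",cv2.resize(p[120:360,200:460,::-1],None,fx=3,fy=2.5*1,interpolation=cv2.INTER_CUBIC))
W=cloud("scene",d)
to(np.array([.4825,-.3513,.165]))
P=W.reshape(-1,3);P=P[np.isfinite(P).all(1)]
for z in np.arange(.08,.17,.01):
    m=(np.hypot(P[:,0]-.4825,P[:,1]+.3513)<.06)&(abs(P[:,2]-z)<.005); Q=P[m]
    if len(Q): print(round(z,3),len(Q),((Q-np.array([.4825,-.3513,0]))@ex).round(4).mean(), ((Q-np.array([.4825,-.3513,0]))@ey).min().round(4),((Q-np.array([.4825,-.3513,0]))@ey).max().round(4),Q[:,2].min().round(4))
p,d=imaging.grab_frame("top");cv2.imwrite("pics/top8.png",cv2.resize(p[120:320,200:460,::-1],None,fx=3,fy=3,interpolation=cv2.INTER_CUBIC))
```

```text
t 17.225 pos [ 0.4824 -0.3514  0.1647] q [ -41.2    3.3  105.2   -0.    71.5 -126.5] F [ 0.19 -0.19 -0.61] w 0.0234
tool mm [ 0.1 -0.3 -0.1] twist rad -0.0008 ydown [ 6.e-04 -5.e-04 -1.e+00]
0.1 38 -0.004021052631578948 -0.0304 0.029 0.0981
0.11 68 -0.004651470588235295 -0.0316 0.028 0.1052
0.12 75 -0.005070666666666665 -0.031 0.0308 0.115
0.13 78 -0.004624358974358975 -0.0304 0.0298 0.1252
0.14 75 -0.004558666666666667 -0.031 0.0288 0.135
0.15 84 -0.004089285714285714 -0.031 0.0303 0.145
0.16 67 -0.003495522388059701 -0.0305 0.0309 0.1551
```

View pics/scene8.png

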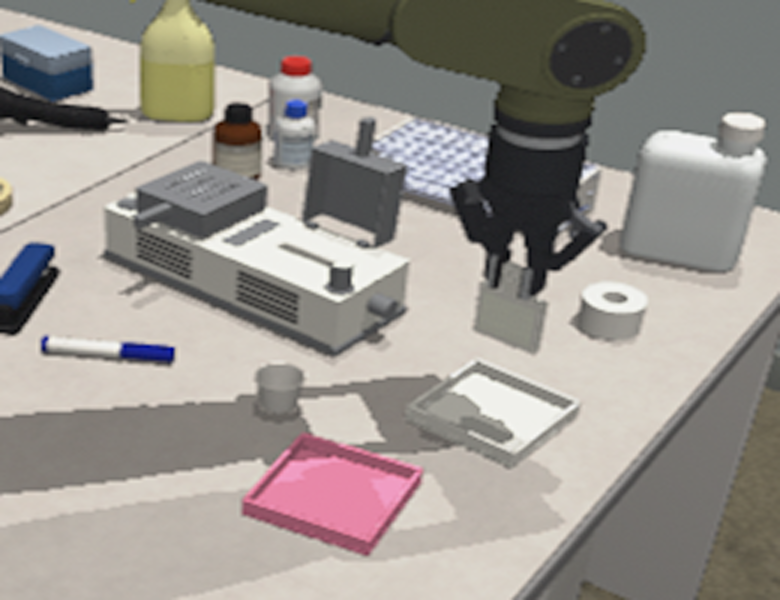

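View pics/top8.png

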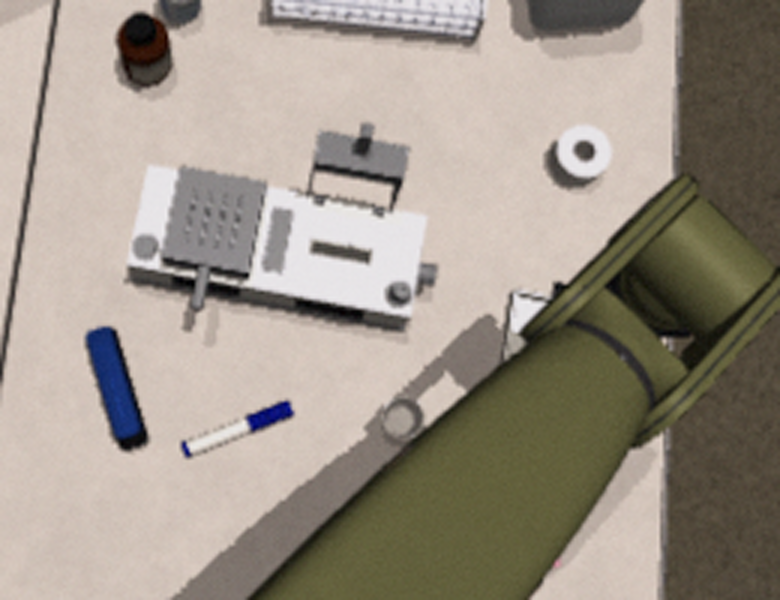

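```bash
python3 -c "
from h import *
s=readout.sense();print(np.round(s['qd'],2),s['grip_width']);print(ctrl.sign_off())"
```

```text
[0.02 0.08 0.05 0.01 0.01 0.17] 0.02306539548457708
the job is handed in; nothing more can be done
None
```

The job is done and handed in at about 17 s of robot time. The raised button was on the right side, so I opened the right hood, drew out its filter plate and am holding it over the white tray.

What I checked at the end:
- **Hood:** I swung it to about 1.7 rad by its handle and let go. The last pictures show it still standing open.
- **Plate:** The last depth picture shows it upright and centred over the tray to about 1 mm. Its foot is about 0.10 m above the desk.
- **Grip and motion:** The grip holds at 23 mm on the tab, the arm is still, and the wrist force is under 1 N. The largest wrist force I read was about 6 N, while swinging the hood.
- **Surroundings:** In the last pictures the left hood is shut, and the cup and label roll look unmoved. I did not re-measure them, and I did not check the tape roll at the end, but the arm worked nowhere near it after the start.

No check failed. The two cameras' estimates differed by only 1–2 mm for the sampler, tray and tab.

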